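Slip-proof test on the inclined-plane tester

TASK

Set up and hold a slip test on the inclined-plane tester: lay the blue rubber disc flat in the middle of the dark round patch on the lowered plane, the cork disc squarely on it and the brass weight on top, laying each down and letting go of it rather than dropping it. Then raise the plane by its green handle until its yellow pointer meets the red index on the protractor, without swinging clearly past it and without the stack slipping, and finish while still holding the plane up there by the handle. Do not shift the red index, and leave everything else on the bench where it is.

Things in the scene. Friction and masses are not known exactly. Their poses are not given: they have to be found in the camera images.
- tester: grey base of the slip tester, fixed to the bench, 150 (its x) by 270 (its y), top face at 24 mm; origin on the bench under it; handle end towards its +y. The hinge axis runs along its x at y = -130, z = 42 mm. A white protractor arc (radius 228 to 264 about the hinge, -4 to 31 degrees, 180 mm high) stands along its +x side at x = 84 to 88 mm.
- plane (a joint): angle in rad by which the aluminium plane is raised: 0 = lying level on its rests (as it starts), grows as the +y handle end swings up about the hinge; stop at 0.62. The hinge runs free: let go, the plane falls back. About 3 to 5 N lifts the loaded plane at its handle (plane about 0.55 kg).
- index (a joint): angle in rad at which the red index is clamped on the arc, 0.24 to 0.42 (14 to 24 degrees), on the same scale as plane: the plane is at the mark when both are equal. Friction holds it; a knock of about 6 N moves it.
- pad (a point): middle of the dark round patch (72 mm across) on the plane, on its flat top face, 115 mm from the hinge axis, 46 mm above the bench with the plane down. Its axes are the plane's: x along the hinge, y towards the handle, z out of the top face. The plane is 116 wide, 8 thick, and ends 250 mm from the hinge.
- handle (a point): centre of the green round bar handle of the plane: 16 thick, 80 long, along the plane's x, its arms at x = -50 and 50 mm. It lies 292 mm from the hinge axis, 42 mm beyond the plane's edge and 12 mm above the plane's mid-thickness: 54 mm over the bench when down, with free bench below. Same axes as pad.
- pointer_tip (a point): tip of the yellow pointer on the plane's +x edge, 225 mm from the hinge axis; same axes as pad. It meets index_tip when the plane is at the mark.
- index_tip (a point): inner tip of the red index (a red clamp 20 by 48 by 7 mm on the arc), 225 mm from the hinge axis; its y points outward along the radius from the hinge, its x along the hinge
- rubber: blue rubber specimen disc, 50 across, 8 thick, 22 g; origin at the centre of its underside, z up; lies flat on the bench
- rubber_center (a point): centre of the blue rubber disc, 4 mm above its underside
- cork: brown cork specimen disc, 50 across, 8 thick, 12 g; origin at the centre of its underside, z up; lies flat on the bench
- cork_center (a point): centre of the cork disc, 4 mm above its underside
- weight: yellow brass disc weight with a dark round spot in the middle of its top, 50 across, 16 thick, about 0.26 kg; origin at the centre of its underside, z up; stands flat on the bench
- weight_center (a point): centre of the brass weight, 8 mm above its underside
- ptfe: bystander: a white plastic specimen disc of the same size as the blue one (50 across, 8 thick), not part of this test; origin at the centre of its underside
- beaker: bystander: a glass beaker, 60 across, 80 tall; origin at the centre of its underside
- petri: bystander: a closed clear petri dish, 62 across, 13 tall; origin at the centre of its underside
- wash: bystander: a white wash bottle with a blue cap and a bent spout, 60 across, 166 tall; origin at the centre of its underside
- sample1: bystander: a clear sample bottle with a white cap, 54 across, 110 tall; origin at the centre of its underside
- sample2: bystander: a white sample bottle with a blue cap, 54 across, 110 tall; origin at the centre of its underside
- calweight: bystander: a steel knobbed calibration weight, 32 across, 44 tall; origin at the centre of its underside
- pen: bystander: a white and red marker pen, 140 long, 15 thick, lying along its own x; origin at the centre of its underside
Mind the look-alikes: they are no part of the job. There is more than one size of the cork; the one meant has the size given above. Of the things shaped like the weight, the yellow one is meant.

How it is judged:
On the way, in this order (a step that is already met when the one before it is completed fails the run):
1. the blue rubber disc lies flat and centred on the patch of the lowered plane, let go (x of rubber_center in the frame of pad between -0.008 and 0.008 m and y of rubber_center in the frame of pad between -0.008 and 0.008 m and z of rubber_center in the frame of pad between 0.001 and 0.007 m and angle between the z axis of rubber_center and the z axis of pad, either way round below 0.12 rad and contact force between the fingers and rubber below 0.1 N and linear speed of rubber below 0.03 m/s and value of joint plane below 0.03 rad), for 0.2 s.
2. the cork disc lies centred on it, let go (x of rubber_center in the frame of pad between -0.008 and 0.008 m and y of rubber_center in the frame of pad between -0.008 and 0.008 m and z of rubber_center in the frame of pad between 0.001 and 0.007 m and angle between the z axis of each of rubber_center, cork_center and the z axis of pad, either way round below 0.12 rad and x of cork_center in the frame of pad between -0.008 and 0.008 m and y of cork_center in the frame of pad between -0.008 and 0.008 m and z of cork_center in the frame of pad between 0.009 and 0.015 m and contact force between the fingers and cork below 0.1 N and linear speed of cork below 0.03 m/s and value of joint plane below 0.03 rad), for 0.2 s.
3. the brass weight lies centred on top, let go, the plane still down (x of rubber_center in the frame of pad between -0.008 and 0.008 m and y of rubber_center in the frame of pad between -0.008 and 0.008 m and z of rubber_center in the frame of pad between 0.001 and 0.007 m and angle between the z axis of each of rubber_center, cork_center, weight_center and the z axis of pad, either way round below 0.12 rad and x of cork_center in the frame of pad between -0.008 and 0.008 m and y of cork_center in the frame of pad between -0.008 and 0.008 m and z of cork_center in the frame of pad between 0.009 and 0.015 m and x of weight_center in the frame of pad between -0.008 and 0.008 m and y of weight_center in the frame of pad between -0.008 and 0.008 m and z of weight_center in the frame of pad between 0.021 and 0.027 m and contact force between the fingers and weight below 0.1 N and linear speed of weight below 0.03 m/s and value of joint plane below 0.03 rad), for 0.2 s.
4. the loaded plane is held still in the fingers with its pointer at the red index (angle between the y axis of pointer_tip and the y axis of index_tip, either way round below 0.045 rad and velocity of joint plane between -0.05 and 0.05 rad/s and contact force between the fingers and plane above 1 N and distance between the grasp point and handle below 0.06 m and x of rubber_center in the frame of pad between -0.008 and 0.008 m and y of rubber_center in the frame of pad between -0.008 and 0.008 m and z of rubber_center in the frame of pad between 0.001 and 0.007 m and angle between the z axis of each of rubber_center, cork_center, weight_center and the z axis of pad, either way round below 0.12 rad and x of cork_center in the frame of pad between -0.008 and 0.008 m and y of cork_center in the frame of pad between -0.008 and 0.008 m and z of cork_center in the frame of pad between 0.009 and 0.015 m and x of weight_center in the frame of pad between -0.008 and 0.008 m and y of weight_center in the frame of pad between -0.008 and 0.008 m and z of weight_center in the frame of pad between 0.021 and 0.027 m), for 0.3 s.
At the end, for the whole second after the job is handed in: Plane at rest, borne by the fingers (over 1 N) at the handle (tool within 60 mm), pointer within 0.045 rad (about 10 mm) of the red index; blue disc, cork and weight flat on one another in that order, untouched, each centre within 8 mm of the patch's centre along the plane's x and y (all of step 4 and contact force between the fingers and rubber below 0.1 N and contact force between the fingers and cork below 0.1 N and contact force between the fingers and weight below 0.1 N); the arm keeps its last pose, push and grip.
It fails at once if the plane is raised while the stack on it is not complete, or the stack slips (value of joint plane above 0.08 rad and not ((x of rubber_center in the frame of pad between -0.008 and 0.008 m and y of rubber_center in the frame of pad between -0.008 and 0.008 m and z of rubber_center in the frame of pad between 0.001 and 0.007 m and angle between the z axis of rubber_center and the z axis of pad, either way round below 0.12 rad) and (x of cork_center in the frame of pad between -0.008 and 0.008 m and y of cork_center in the frame of pad between -0.008 and 0.008 m and z of cork_center in the frame of pad between 0.009 and 0.015 m and angle between the z axis of cork_center and the z axis of pad, either way round below 0.12 rad) and (x of weight_center in the frame of pad between -0.008 and 0.008 m and y of weight_center in the frame of pad between -0.008 and 0.008 m and z of weight_center in the frame of pad between 0.021 and 0.027 m and angle between the z axis of weight_center and the z axis of pad, either way round below 0.12 rad))).
It fails at once if the plane swings past the red index by more than 20 mm at its pointer (z of pointer_tip in the frame of index_tip above 0.02 m).
It fails at once if a disc or the weight is dropped: it moves faster than 0.6 m/s out of the fingers ((linear speed of rubber above 0.6 m/s and contact force between the fingers and rubber below 0.1 N) or (linear speed of cork above 0.6 m/s and contact force between the fingers and cork below 0.1 N) or (linear speed of weight above 0.6 m/s and contact force between the fingers and weight below 0.1 N)).
It fails at once if the red index is shifted by more than 8 mm (distance of index_tip from where it was at the start of the episode above 0.008 m).
It fails at once if a bystander is moved by more than 30 mm (distance of any of ptfe, beaker, petri, wash, sample1, sample2, calweight, pen from where it was at the start of the episode above 0.03 m).
It also fails if it takes over 72 s, if anything falls off the work surface, if the arm or the gripper's body presses on something with over 40 N, if the wrist force passes 120 N, or if a joint passes its speed limit or range.

ROBOT

A 6-joint arm with a two-finger parallel gripper is mounted at the origin on the work surface. World frame = base frame: x ahead of the robot, y to its left, z up, the work surface at z = 0. Lengths are in m, angles in rad, forces in N, time in s.
With the tool pointing down it reaches from about 0.3 to 0.75 m from the base axis. Payload 8.5 kg.
Tool frame: the origin (TCP) lies midway between the tips of the shut fingers; the grasp point (between the pads) lies 19 mm behind it; z points along the fingers, y is the line along which they close (so a half turn about z gives the same grasp; the last joint's range is limited). The gripper opens to 85 mm and grips with 20 to 120 N. Pads are 22 mm wide; open, the fingers measure 114 mm over their backs; the gripper's body (76 mm by 85 mm) begins 54 mm behind the grasp point. The pads swing forward as they close: fully open they stand 13 mm farther back than shut.
Start: joints at [-1.461, 0.381, 1.297, -0, 1.464, -0.215], TCP at [0.176, -0.521, 0.231] pointing down, gripper open.
Joint ranges: [-3.11, 3.11], [-0.89, 2.33], [0.22, 2.48], [-1.42, 4.56], [0.17, 2.85], [-2.88, 2.88]. Speed limits (rad/s): [2.39, 2.39, 3.14, 3.14, 3.14, 3.14].

INTERFACE

Orientations are given as a unit quaternion [x, y, z, w].
In Python, from rig import r, optics gives the robot as it stands.
- The arm moves only by the tool jog_arm, never from a script. Its argument "targets" is a list of rows, each a list of 3 entries, a list of its own where there are three numbers: the opening, from 0 (shut) to 1 (fully open), then the shift along the world's x, y, z in units of 20 mm (1.0 is 20 mm), then the turn about the world's z in units of 5 degrees (1.0 is 5 degrees). In form: [[fingers, [x, y, z], roll], ...]. A call has 1 to 12 rows; each row shifts and turns the commanded pose from where the row before left it; what a row does not reach is not made up. A row lasts 1/12 s, in which the tool goes at most 41.7 mm and 7.16 degrees, less where a joint would pass 70% of its speed; a pose out of reach is approached as far as the arm can. A call with a number of a shift or a turn outside -1 to 1 is refused whole. A call with a gripper value outside its range is refused whole. The fingers move at their own pace and stop on an object; "grip_force" is the grip in N (left out, the last holds). Time passes only in rows, so rows that do not move let the fingers close. It gives the time, the measured TCP pose, the force, the opening and the grip force at its end, in the units of the state.
- r.get_obs(): the state, without advancing time (a new reading comes with each control period).
- optics.snapshot(name): name is "scene" or "side" or "wrist"; returns a dict with "img" (420x560x3 uint8, blue, green, red), "intrinsics" (3x3 intrinsics, pixels), "cam_to_world" (4x4, takes a point from camera to world coordinates). Camera axes: x right, y up, looking along -z (the intrinsics and any distortion apply to the point x, -y, -z); pixel columns grow to the right and rows downward; lengths in m; the calibration is good to about 2 mm. A picture is of the moment at which its call begins. There is no depth.
- r.job_done(): hands the job in; it is judged then, once.
Trained networks look in the newest picture that a camera, given by its name, has taken for a name from the list of things; names that differ only in an ending like _2 or _b are one class to them, and where a whole thing is asked for, a point or a joint stands for the part that bears it (a point fixed in the world has none). Each returns a list of dicts, best first, with "p" (0 to 1); they miss things now and then, are a little off and sometimes report something else, mostly with a low value. They report only what shows in the picture. A call takes as long as a camera call. They do not tell look-alikes from the thing itself.
- optics.boxes_of(target, camera): "location" ([x, y, z] in m, in the coordinates of the camera as it stood for that picture, good to about 4 mm: the middle of the surface that is visible of it).
- optics.cut_out(target, camera): "region" (420x560 bool, what is visible of it).
The state is a dict: "time": time; "joint_positions": joint angles; "joint_velocities": joint speeds; "joint_efforts": joint torques, N m; "position": TCP position; "orientation": TCP orientation; "wrist_force": force on the tool from outside, world axes, zero at the start; "moment": the same for the moment, N m; "finger_gap": finger opening in m; "finger_force": force on a finger pad.
Only numpy, scipy, OpenCV 4.12 (cv2) and the standard library are available. Lean on these libraries where they do the work, as an engineer would, in place of code of your own. Each camera call takes 0.05 s, during which the arm holds its last target. There are 200 camera calls.

## Working session

There is one attempt and no reset: what is moved stays moved. The work goes in short steps, Python scripts to look and compute and a tool call to move; the robot and the scene stay as the last step left them, time stands still between calls to the robot, and variables do not carry over. Pictures are saved under pics/ and viewed, at most 10 in all, crops included, and the job is handed in when it is done.

Besides the shell and the picture viewer there is one more tool, called after "Call:" as name([rows], argument=value, ...), one row to a line, values as JSON. jog_arm: Moves the arm, as the interface text tells. Shifts and turns lie within -1 to 1; 1 stands for 20 mm of shift or 5 degrees of turn. Its arguments: {"type":"object","properties":{"targets":{"type":"array"},"grip_force":{"type":"number"}},"required":["targets"]}

```bash
mkdir -p pics; ls
cat > h.py <<'E'
import numpy as np, cv2
from rig import r, optics
def w(s,p):
    T=np.array(s["cam_to_world"]); return T[:3,:3]@np.array(p)+T[:3,3]
def find(n,c,s,k=3):
    return [(round(d["p"],2),w(s,d["location"]).round(4).tolist()) for d in optics.boxes_of(n,c)[:k]]
def ray(s,u,v,z):
    K=np.array(s["intrinsics"]);T=np.array(s["cam_to_world"])
    d=np.linalg.inv(K)@[u,v,1]; d=T[:3,:3]@np.array([d[0],-d[1],-d[2]]); o=T[:3,3]
    return (o+d*(z-o[2])/d[2])
def pix(s,p):
    K=np.array(s["intrinsics"]);T=np.array(s["cam_to_world"])
    q=T[:3,:3].T@(np.array(p)-T[:3,3]); q=K@[q[0],-q[1],-q[2]]; return q[:2]/q[2]
E
python3 - <<'E'
from h import *
S={}
for c in("scene","side"):
    s=optics.snapshot(c);cv2.imwrite(f"pics/{c}0.png",s["img"]);S[c]=s
    print(c,np.array(s["cam_to_world"]).round(3).tolist())
    for n in "tester pad handle pointer_tip index_tip rubber cork weight ptfe beaker petri wash sample1 sample2 calweight pen".split():
        print(n,find(n,c,s))
o=r.get_obs();print(o["time"],o["position"],o["orientation"],o["finger_gap"])
E
```

```text
pics
scene [[-0.636, -0.429, 0.641, 1.257], [0.771, -0.364, 0.522, 0.568], [0.009, 0.827, 0.563, 0.725], [0.0, 0.0, 0.0, 1.0]]
tester [(0.9, [0.5676, -0.0799, 0.0441])]
pad [(0.89, [0.5292, -0.1255, 0.0451]), (0.22, [0.5813, 0.0321, 0.1077])]
handle [(0.76, [0.5323, -0.1235, 0.0415]), (0.66, [0.5654, 0.3657, 0.0161]), (0.55, [0.7418, 0.176, 0.0151])]
pointer_tip [(0.63, [0.5283, -0.1208, 0.0452])]
index_tip [(0.64, [0.5817, 0.0344, 0.1074])]
rubber [(0.52, [0.4587, 0.3653, 0.0066])]
cork [(0.73, [0.5841, 0.1193, 0.0117]), (0.59, [0.4455, 0.2151, 0.009])]
weight [(0.82, [0.5467, 0.4586, 0.0146]), (0.64, [0.562, 0.3673, 0.015]), (0.4, [0.7229, -0.2867, 0.0573])]
ptfe [(0.75, [0.5786, 0.2216, 0.0082])]
beaker [(0.65, [0.7261, 0.343, 0.0548]), (0.29, [0.533, -0.119, 0.0423])]
petri [(0.86, [0.7397, 0.1783, 0.0138])]
wash [(0.88, [0.4836, -0.4437, 0.0769])]
sample1 [(0.89, [0.6482, -0.4151, 0.0672]), (0.79, [0.7241, -0.2886, 0.0582])]
sample2 [(0.89, [0.6482, -0.4151, 0.0672]), (0.79, [0.7241, -0.2886, 0.0582])]
calweight [(0.72, [0.5243, -0.1256, 0.0428]), (0.52, [0.5835, 0.0339, 0.1087]
[... 430 characters left out ...]
)]
index_tip [(0.6, [0.5689, 0.0114, 0.1048])]
rubber [(0.27, [0.5527, 0.3546, 0.0191])]
cork [(0.8, [0.3346, 0.1243, 0.0113])]
weight []
ptfe [(0.62, [0.571, 0.2119, 0.012])]
beaker [(0.84, [0.7143, 0.3177, 0.059])]
petri [(0.79, [0.7351, 0.1676, 0.0153]), (0.71, [0.5286, -0.1315, 0.0496])]
wash [(0.7, [0.4721, -0.4831, 0.1017])]
sample1 [(0.72, [0.6378, -0.4471, 0.0688]), (0.58, [0.7106, -0.3219, 0.064])]
sample2 [(0.72, [0.6378, -0.4471, 0.0688]), (0.58, [0.7106, -0.3219, 0.064])]
calweight [(0.92, [0.4149, -0.4151, 0.0264])]
pen [(0.66, [0.3074, 0.2555, 0.016])]
1.7 [ 0.17551862 -0.52120592  0.23130622] [ 9.86843196e-01  1.61680255e-01  1.64546716e-05 -3.49011568e-05] 0.08571915377398877
```

View pics/scene0.png

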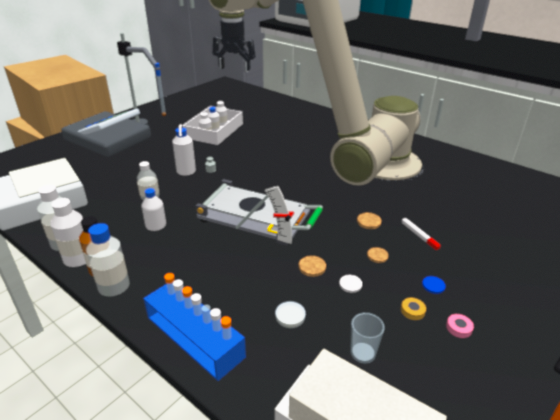

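View pics/side0.png

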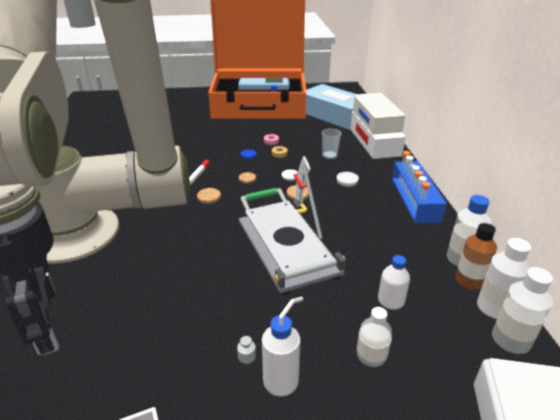

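The scene view shows the blue disc at (434,284) and the yellow weight at (414,308), with a pink look-alike at (460,325). There are three corks, at (369,220), (378,255) and (312,265). The tester's patch is at (252,205), its handle at (315,216) and the red index at (283,215). The side view agrees. Next I'll measure the disc sizes and positions by colour.

```bash
cat > m.py <<'E'
from h import *
def blobs(s,lo,hi,z,minA=25,win=None):
    hsv=cv2.cvtColor(s["img"],cv2.COLOR_BGR2HSV); m=cv2.inRange(hsv,np.array(lo),np.array(hi))
    n,l,st,c=cv2.connectedComponentsWithStats(m); out=[]
    for i in range(1,n):
        if st[i,4]<minA: continue
        if win and not(win[0]<c[i][0]<win[2] and win[1]<c[i][1]<win[3]): continue
        ys,xs=np.where(l==i); 
        P=np.array([ray(s,x,y,z)[:2] for x,y in zip(xs,ys)]); 
        # pixel area on plane -> equivalent diameter
        x0,y0=c[i]; a=ray(s,x0+.5,y0,z)-ray(s,x0-.5,y0,z); b=ray(s,x0,y0+.5,z)-ray(s,x0,y0-.5,z)
        A=abs(a[0]*b[1]-a[1]*b[0])*len(xs)
        out.append((c[i].round(1).tolist(),int(st[i,4]),P.mean(0).round(4).tolist(),"eqd",round(2000*(A/np.pi)**.5,1)))
    return out
E
python3 - <<'E'
from m import *
for c in("scene","side"):
    s=optics.snapshot(c); W=(330,190,480,345) if c=="scene" else (180,120,320,220)
    W2=(290,190,480,345) if c=="scene" else W
    print(c)
    print("blue",blobs(s,(110,120,60),(130,255,255),.006,25,W))
    print("cork",blobs(s,(5,80,80),(18,255,255),.006,25,W2))
    print("yel",blobs(s,(18,100,80),(35,255,255),.012,15,W2 if c=="side" else (200,190,480,345)))
    print("green",blobs(s,(50,100,40),(80,255,255),.054,15,(200,150,350,260)))
    print("red",blobs(s,(0,150,80),(4,255,255),.1,8,(200,150,350,260)))
    g=s["img"].max(2)
    x0,y0,x1,y1=(232,190,272,222) if c=="scene" else (265,222,312,250)
    print("patchmask", np.array(cv2.connectedComponentsWithStats((g[y0:y1,x0:x1]<80).astype(np.uint8))[2]).tolist(), [ray(s,x0+q[0],y0+q[1],.046).round(4).tolist() for q in cv2.connectedComponentsWithStats((g[y0:y1,x0:x1]<80).astype(np.uint8))[3]])
    cc=s["img"][150:260,190:340] if c=="scene" else s["img"][145:290,225:350]
    cv2.imwrite(f"pics/{c}_z.png",cv2.resize(cc,None,fx=4,fy=4,interpolation=cv2.INTER_CUBIC))
E
```

```text
scene
blue [([433.5, 284.3], 349, [0.4553, 0.3662], 'eqd', np.float64(57.1))]
cork [([299.9, 218.4], 47, [0.4482, -0.021], 'eqd', np.float64(27.6)), ([368.9, 220.1], 351, [0.333, 0.1271], 'eqd', np.float64(75.1)), ([377.5, 254.3], 291, [0.4449, 0.2166], 'eqd', np.float64(58.7)), ([312.0, 265.4], 502, [0.5813, 0.1173], 'eqd', np.float64(73.4))]
yel [([271.2, 228.8], 59, [0.5407, -0.045], 'eqd', np.float64(29.2)), ([382.8, 255.8], 16, [0.4485, 0.2321], 'eqd', np.float64(13.6)), ([303.8, 262.8], 21, [0.5924, 0.1009], 'eqd', np.float64(15.0)), ([413.1, 308.3], 427, [0.5587, 0.3649], 'eqd', np.float64(57.1))]
green [([314.3, 216.2], 164, [0.4704, 0.0408], 'eqd', np.float64(48.6))]
red [([283.5, 214.6], 59, [0.5671, 0.0167], 'eqd', np.float64(27.3))]
patchmask [[0, 0, 40, 32, 1080], [20, 0, 14, 4, 29], [8, 8, 20, 12, 157], [26, 14, 6, 5, 14]] [[0.5327, -0.1205, 0.046], [0.4611, -0.155, 0.046], [0.5271, -0.1361, 0.046], [0.5165, -0.102, 0.046]]
side
blue [([248.0, 153.5], 144, [0.4575, 0.368], 'eqd', np.float64(64.4))]
cork [([279.0, 150.7], 118, [0.5592, 0.377], 'eqd', np.float64(59.3)), ([246.8, 177.0], 171, [0.4467, 0.2181], 'eqd', np.float64(61.3)), ([290.9, 191.4], 113, [0.5663, 0.1253], 'eqd', np.float64(46.1)), ([208.3, 194.9], 324, [0.3361, 0.131], 'eqd', np.float64(76.7)), ([305.1, 192.5], 52, [0.6048, 0.1154], 'eqd', np.float64(31.1))]
yel [([279.0, 151.7], 125, [0.5573, 0.3586], 'eqd', np.float64(60.1)), ([302.3, 208.7], 69, [0.5837, 0.0281], 'eqd', np.float64(32.7))]
green [([261.0, 193.5], 217, [0.4776, 0.0472], 'eqd', np.float64(58.6))]
red [([205.4, 162.4], 36, [0.3362, 0.1456], 'eqd', np.float64(26.2)), ([298.9, 181.7], 45, [0.571, 0.0201], 'eqd', np.float64(26.3))]
patchmask [[0, 0, 47, 28, 945], [43, 0, 4, 5, 14], [10, 6, 28, 16, 357]] [[0.5256, -0.125, 0.046], [0.5839, -0.084, 0.046], [0.5271, -0.1259, 0.046]]
```

View pics/scene_z.png

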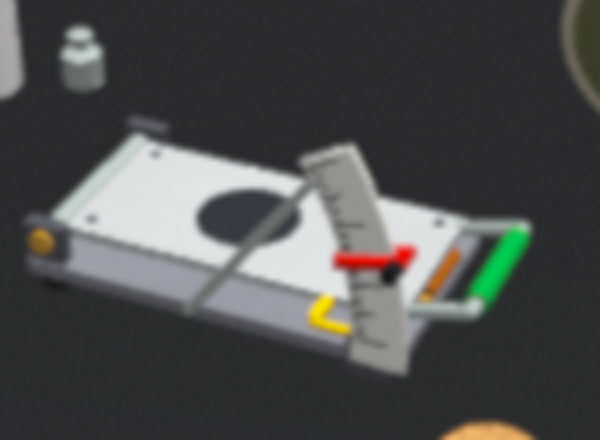

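The 50 mm cork is the smallest one, at about (0.446, 0.217); the other two are larger. The start orientation already closes along the tester's y, which is at a yaw of about 17°. I'll move over the patch and look with the wrist camera.

Call:
jog_arm([
  [1,[0.7,1,0.3],0],
  [1,[0.85,1,0.3],0],
  [1,[0.9,1,0.3],0],
  [1,[0.9,1,0.3],0],
  [1,[0.9,1,0.3],0],
  [1,[0.9,1,0.2],0],
  [1,[0.9,1,0],0],
  [1,[0.9,1,0],0],
  [1,[0.9,1,0],0],
  [1,[0.9,1,0],0],
  [1,[0.9,1,0],0],
  [1,[0.9,1,0],0],
])

```text
time: 2.8
position: [0.3872, -0.2801, 0.2655]
orientation: [0.987, 0.162, 0.0, 0.0]
wrist_force: [0.2, -0.8, -0.4]
finger_gap: 0.0852
finger_force: 0.0
```

Call:
jog_arm([
  [1,[0.9,1,0],0],
  [1,[0.9,1,0],0],
  [1,[0.9,1,0],0],
  [1,[0.9,1,0],0],
  [1,[0.9,1,0],0],
  [1,[0.9,1,0],0],
  [1,[0.9,1,0],0],
  [1,[0.6,0.7,0],0],
  [1,[0,0,0],0],
  [1,[0,0,0],0],
])

```text
time: 3.63
position: [0.5246, -0.1268, 0.2651]
orientation: [0.987, 0.163, -0.0, -0.0]
wrist_force: [-0.6, -1.4, 1.0]
finger_gap: 0.0852
finger_force: 0.0
```

Run:
```python
from m import *
s=optics.snapshot("wrist"); cv2.imwrite("pics/w1.png",s["img"]); np.save("w1.npy",np.array(s["cam_to_world"]))
print(np.array(s["cam_to_world"]).round(4).tolist(), np.array(s["intrinsics"]).round(1).tolist())
o=r.get_obs();print(o["time"],o["position"].round(4),o["orientation"].round(4))
for n in ("pad","handle","pointer_tip","index_tip"): print(n,find(n,"wrist",s))
print("green",blobs(s,(50,100,40),(80,255,255),.054,15))
g=s["img"].max(2)
n,l,st,c=cv2.connectedComponentsWithStats((g<80).astype(np.uint8))
for i in range(n):
    if 100<st[i,4]<40000: print(st[i],c[i],ray(s,*c[i],.046))
```

```text
[[0.3207, 0.8951, 0.3098, 0.6053], [-0.9472, 0.3031, 0.1048, -0.1002], [-0.0, -0.327, 0.945, 0.4089], [0.0, 0.0, 0.0, 1.0]] [[343.4, 0.0, 292.0], [0.0, 343.4, 208.7], [0.0, 0.0, 1.0]]
3.6833 [ 0.5243 -0.1274  0.2652] [ 9.868e-01  1.619e-01 -2.000e-04  0.000e+00]
pad [(0.75, [0.5275, -0.1107, 0.0464])]
handle [(0.89, [0.5227, -0.1075, 0.0446])]
pointer_tip [(0.92, [0.5246, -0.1055, 0.0507])]
index_tip [(0.73, [0.5794, 0.0322, 0.1123]), (0.2, [0.5259, -0.1077, 0.049])]
green [([122.7, 166.7], 1343, [0.4755, 0.0435], 'eqd', np.float64(43.7))]
[ 124  124   45   84 2738] [147.9017531  164.96493791] [0.48370604 0.02160443 0.046     ]
```

View pics/w1.png

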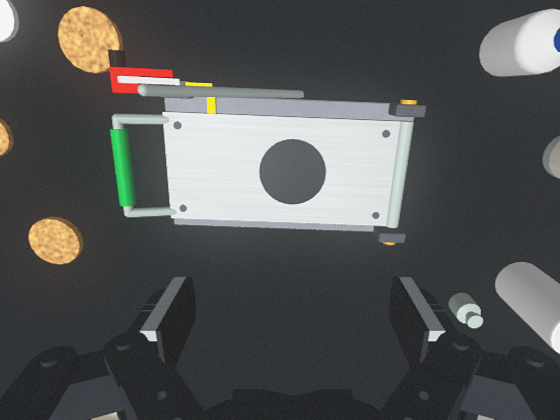

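The wrist view shows the patch at (293,172), the handle at (122,167) and the index at (140,80). I'll go to the rubber disc while a script refines the patch position.

Call:
jog_arm([
  [1,[-0.1,1,0],0],
  [1,[-0.1,1,0],0],
  [1,[-0.1,1,0],0],
  [1,[-0.1,1,0],0],
  [1,[-0.1,1,0],0],
  [1,[-0.1,1,0],0],
  [1,[-0.1,1,0],0],
  [1,[-0.1,1,0],0],
  [1,[-0.1,1,0],0],
  [1,[-0.1,1,0],0],
  [1,[-0.2,1,0],0],
  [1,[-0.2,1,0],0],
])

```text
time: 4.88
position: [0.4962, 0.1131, 0.2654]
orientation: [0.987, 0.161, 0.0, 0.0]
wrist_force: [0.1, 0.9, -0.3]
finger_gap: 0.0852
finger_force: 0.0
```

Call:
jog_arm([
  [1,[-0.2,1,-0.5],0],
  [1,[-0.2,1,-0.5],0],
  [1,[-0.2,1,-0.5],0],
  [1,[-0.2,1,-0.5],0],
  [1,[-0.2,1,-0.6],0],
  [1,[-0.2,1,-0.6],0],
  [1,[-0.2,1,-0.6],0],
  [1,[-0.2,1,-0.6],0],
  [1,[-0.2,1,-0.6],0],
  [1,[-0.2,1,-0.6],0],
  [1,[-0.1,1,-0.6],0],
  [1,[0,1,-0.6],0],
])

```text
time: 5.88
position: [0.4544, 0.3531, 0.129]
orientation: [0.987, 0.161, 0.0, -0.0]
wrist_force: [0.5, -0.6, 0.8]
finger_gap: 0.0849
finger_force: 0.0
```

Call:
jog_arm([
  [1,[0,0.7,-0.4],0],
  [1,[0,0,0],0],
  [1,[0,0,0],0],
])

```text
time: 6.13
position: [0.4546, 0.3665, 0.1211]
orientation: [0.987, 0.162, -0.0, 0.0]
wrist_force: [-0.7, -0.1, 0.4]
finger_gap: 0.0854
finger_force: 0.0
```

Run:
```python
from m import *
s=optics.snapshot("wrist"); cv2.imwrite("pics/w2.png",s["img"])
o=r.get_obs();print(o["time"],o["position"].round(4))
print(find("rubber","wrist",s),find("weight","wrist",s))
print("blue",blobs(s,(100,100,40),(135,255,255),.008,200))
print("yel",blobs(s,(16,100,60),(35,255,255),.016,200))
im=cv2.imread("pics/w1.png"); s1=dict(s); s1["cam_to_world"]=np.load("w1.npy")
g=im.max(2).copy(); m=np.zeros_like(g); m[132:212,252:334]=(g[132:212,252:334]<130)
n,l,st,c=cv2.connectedComponentsWithStats(m)
for i in range(1,n):
    if st[i,4]>500: print("patch",st[i],c[i],ray(s1,*c[i],.046))
print("tcp pix",pix(s,o["position"]))
for u,v in((177,125),(183,208),(386,133),(375,215)): print(ray(s1,u,v,.046).round(4))
```

```text
6.1833 [0.4549 0.3662 0.1217]
[(0.67, [0.4585, 0.3684, 0.0106])] [(0.85, [0.539, 0.461, 0.0234])]
blue [([292.2, 200.5], 3181, [0.4573, 0.3665], 'eqd', np.float64(51.2))]
yel [([342.6, 70.4], 3621, [0.5576, 0.3646], 'eqd', np.float64(44.0)), ([456.1, 265.7], 2430, [0.4496, 0.2232], 'eqd', np.float64(48.0))]
patch [ 260  139   65   65 3326] [292.11846061 171.33734215] [ 0.52664705 -0.12692983  0.046     ]
tcp pix [291.52032345 278.64676363]
[0.5347 0.0011 0.046 ]
[ 0.448  -0.0248  0.046 ]
[ 0.5964 -0.2063  0.046 ]
[ 0.5091 -0.2313  0.046 ]
```

Call:
jog_arm([
  [1,[0.05,0,-0.9],0],
  [1,[0,0,-1],0],
  [1,[0,0,-1],0],
  [1,[0,0,-1],0],
  [1,[0,0,-1],0],
  [1,[0,0,-0.7],0],
  [1,[0,0,-0.4],0],
  [1,[0,0,-0.1],0],
  [0.6,[0,0,0],0],
  [0.3,[0,0,0],0],
  [0.3,[0,0,0],0],
  [0.3,[0,0,0],0],
], grip_force=25)

```text
time: 7.28
position: [0.456, 0.3669, 0.0007]
orientation: [0.987, 0.162, 0.001, -0.0]
wrist_force: [-0.2, -1.7, 5.0]
finger_gap: 0.048
finger_force: 25.0
```

Call:
jog_arm([
  [0.3,[0,0,0],0],
  [0.3,[0,0,0],0],
  [0.3,[0,0,0],0],
  [0.3,[0,0,0],0],
])

```text
time: 7.62
position: [0.4561, 0.3669, 0.0007]
orientation: [0.987, 0.162, 0.001, -0.0]
wrist_force: [-1.0, -1.3, 5.3]
finger_gap: 0.0478
finger_force: 24.9
```

Call:
jog_arm([
  [0.3,[0,0,0.3],0],
  [0.3,[0,0,0.7],0],
  [0.3,[0,0,1],0],
  [0.3,[0,0,1],0],
  [0.3,[0,0,1],0],
  [0.3,[0,0,1],0],
  [0.3,[0,-0.3,1],0],
  [0.3,[0.1,-0.8,1],0],
  [0.3,[0.1,-1,1],0],
  [0.3,[0.1,-1,1],0],
  [0.3,[0.1,-1,1],0],
  [0.3,[0.1,-1,1],0],
])

```text
time: 8.62
position: [0.4652, 0.2638, 0.2211]
orientation: [0.987, 0.162, 0.0, -0.0]
wrist_force: [0.7, 0.0, -0.2]
finger_gap: 0.0483
finger_force: 25.9
```

Run:
```python
from m import *
s=optics.snapshot("wrist"); cv2.imwrite("pics/w3.png",s["img"])
o=r.get_obs();print(o["time"],o["position"].round(4),o["finger_gap"],o["wrist_force"])
z=o["position"][2]
b=blobs(s,(100,100,40),(135,255,255),z+.008,200);print("blue",b)
R=np.array(s["cam_to_world"])
```

```text
8.6667 [0.467  0.2616 0.2251] 0.048059970747088274 [ 2.1975947  -1.68199092  3.91203654]
blue [([291.2, 284.6], 9976, [0.4687, 0.2647], 'eqd', np.float64(53.0))]
```

View pics/w3.png

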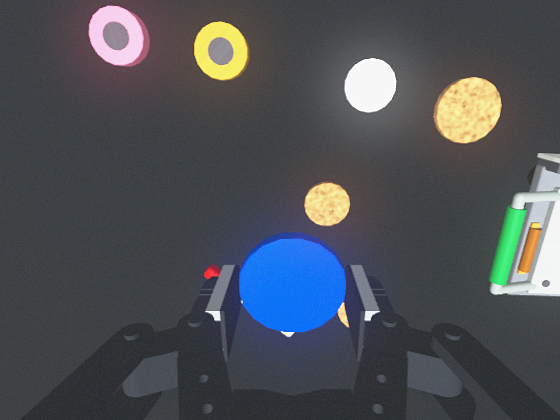

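The blue disc is held squarely at (291,285), flat between the pads. I'll carry it over the patch, raised enough to clear the protractor.

Call:
jog_arm([
  [0.3,[0.1,-1,0.6],0],
  [0.3,[0.1,-1,0.6],0],
  [0.3,[0.1,-1,0.4],0],
  [0.3,[0.1,-1,0.2],0],
  [0.3,[0.1,-1,0],0],
  [0.3,[0.1,-1,0],0],
  [0.3,[0.1,-1,0],0],
  [0.3,[0.1,-1,0],0],
  [0.3,[0.1,-1,0],0],
  [0.3,[0.15,-1,0],0],
  [0.3,[0.15,-1,0],0],
  [0.3,[0.2,-1,0],0],
])

```text
time: 9.67
position: [0.4933, 0.024, 0.256]
orientation: [0.987, 0.162, 0.0, 0.0]
wrist_force: [0.5, -0.2, 0.0]
finger_gap: 0.0481
finger_force: 25.9
```

Call:
jog_arm([
  [0.3,[0.2,-1,0],0],
  [0.3,[0.2,-1,0],0],
  [0.3,[0.3,-1,0],0],
  [0.3,[0.3,-1,0],0],
  [0.3,[0.3,-1,0],0],
  [0.3,[0.3,-1,0],0],
  [0.3,[0.2,-1,0],0],
  [0.3,[0,-0.6,-0.3],0],
  [0.3,[0,0,-1],0],
  [0.3,[0,0,-1],0],
  [0.3,[0,0,-1],0],
  [0.3,[0,0,-1],0],
])

```text
time: 10.67
position: [0.529, -0.1268, 0.1685]
orientation: [0.987, 0.162, 0.0, -0.0]
wrist_force: [0.2, 0.9, -0.0]
finger_gap: 0.0482
finger_force: 25.9
```

Call:
jog_arm([
  [0.3,[0,0,0],0],
  [0.3,[0,0,0],0],
])

```text
time: 10.83
position: [0.5291, -0.1268, 0.1692]
orientation: [0.987, 0.162, -0.001, -0.0]
wrist_force: [-0.1, 0.1, 0.7]
finger_gap: 0.048
finger_force: 26.0
```

Run:
```python
from m import *
s=optics.snapshot("wrist"); cv2.imwrite("pics/w4.png",s["img"])
o=r.get_obs();print(o["time"],o["position"].round(4),o["finger_gap"],o["wrist_force"])
z=o["position"][2]
b=blobs(s,(100,100,40),(135,255,255),z+.0075,200);print("blue",b)
g=s["img"].max(2); m=((g<80)).astype(np.uint8); m[300:]=0
n,l,st,c=cv2.connectedComponentsWithStats(m)
for i in range(1,n):
    if 300<st[i,4]<20000: print("dark",st[i],c[i],ray(s,*c[i],.046))
print(pix(s,[.5266,-.1269,.046]))
```

```text
10.8833 [ 0.5297 -0.1271  0.1702] 0.048006352119267154 [-0.04653278 -0.63728856  0.59111175]
blue [([292.0, 282.6], 8638, [0.5317, -0.1267], 'eqd', np.float64(50.5))]
dark [    0    91   218   209 16251] [ 66.07513384 219.19918774] [0.45319268 0.04543755 0.046     ]
dark [  64  142   66  108 4792] [ 99.51585977 194.1028798 ] [0.48401754 0.02221309 0.046     ]
dark [224 266  17  34 329] [233.06079027 286.34042553] [ 0.43569286 -0.10332438  0.046     ]
dark [345 266  16  34 312] [350.96794872 286.63782051] [ 0.46908667 -0.20317024  0.046     ]
[290.45242482 202.6704389 ]
```

Call:
jog_arm([
  [0.3,[-0.2,0,-0.7],0],
  [0.3,[0,0,-0.9],0],
  [0.3,[0,0,-0.9],0],
  [0.3,[0,0,-0.9],0],
  [0.3,[0,0,-0.9],0],
  [0.3,[0,0,-0.8],0],
  [0.3,[0,0,-0.5],0],
  [0.3,[0,0,-0.3],0],
  [0.3,[0,0,-0.15],0],
  [0.3,[0,0,0],0],
  [0.3,[0,0,0],0],
])

```text
time: 11.8
position: [0.526, -0.1274, 0.0491]
orientation: [0.987, 0.162, 0.001, 0.0]
wrist_force: [-0.7, -0.2, -0.1]
finger_gap: 0.0481
finger_force: 26.0
```

Call:
jog_arm([
  [0.3,[0,0,-0.05],0],
  [0.3,[0,0,-0.05],0],
  [0.3,[0,0,0],0],
  [0.65,[0,0,0],0],
  [0.75,[0,0,0],0],
  [0.8,[0,0,0],0],
  [0.8,[0,0,0],0],
  [0.8,[0,0,0.3],0],
  [0.8,[0,0,0.7],0],
  [0.9,[0,0,1],0],
  [1,[0,0,1],0],
  [1,[0,0,1],0],
])

```text
time: 12.8
position: [0.5254, -0.1272, 0.1276]
orientation: [0.987, 0.162, -0.0, -0.0]
wrist_force: [0.3, -1.1, 0.3]
finger_gap: 0.0855
finger_force: 0.0
```

Call:
jog_arm([
  [1,[0,0,0.8],0],
  [1,[0,0,1],0],
  [1,[0,0,1],0],
  [1,[0,0,0],0],
  [1,[0,0,0],0],
])

```text
time: 13.22
position: [0.5257, -0.1273, 0.1833]
orientation: [0.987, 0.162, 0.001, 0.001]
wrist_force: [-0.4, -0.4, -0.8]
finger_gap: 0.0857
finger_force: 0.0
```

```bash
cat > chk.py <<'E'
from m import *
import sys
def chk(name,lo=(100,100,40),hi=(135,255,255),z=.054):
    s=optics.snapshot("wrist"); cv2.imwrite(f"pics/{name}.png",s["img"])
    o=r.get_obs();print(o["time"],o["position"].round(4),o["finger_gap"],o["wrist_force"].round(1))
    print("blob",blobs(s,lo,hi,z,300,(200,100,380,300)))
    K=np.array(s["intrinsics"])
    x0,y0=pix(s,[.5266,-.1269,z]); 
    g=s["img"].max(2)
    print("pad pix",x0,y0)
    return s
E
python3 - <<'E'
from chk import *
s=chk("w5")
hsv=cv2.cvtColor(s["img"],cv2.COLOR_BGR2HSV)
y0,x0=int(pix(s,[.5266,-.1269,.046])[1]),int(pix(s,[.5266,-.1269,.046])[0])
sub=np.zeros(hsv.shape[:2],np.uint8)
a=((hsv[...,2]<130)|(cv2.inRange(hsv,(100,100,40),(135,255,255))>0))
sub[y0-65:y0+65,x0-65:x0+65]=a[y0-65:y0+65,x0-65:x0+65]
n,l,st,c=cv2.connectedComponentsWithStats(sub)
i=l[y0,x0];print("patch",st[i],c[i],ray(s,*c[i],.046))
E
```

```text
13.2667 [ 0.5253 -0.1271  0.1821] 0.08560169182637715 [-0.4  0.2 -0.9]
blob [([291.9, 196.7], 2759, [0.5269, -0.1277], 'eqd', np.float64(50.4))]
pad pix 290.8643167094359 196.91380936431645
patch [ 250  154   83   81 5234] [290.99617883 193.89396255] [ 0.52686277 -0.12691583  0.046     ]
```

The rubber disc is within 1 mm of the patch centre. Next the cork.

Call:
jog_arm([
  [1,[0,0.3,1],0],
  [1,[-0.2,0.8,1],0],
  [1,[-0.25,1,1],0],
  [1,[-0.25,1,0.6],0],
  [1,[-0.25,1,0],0],
  [1,[-0.25,1,0],0],
  [1,[-0.25,1,0],0],
  [1,[-0.25,1,0],0],
  [1,[-0.25,1,0],0],
  [1,[-0.25,1,0],0],
  [1,[-0.25,1,0],0],
  [1,[-0.25,1,0],0],
])

```text
time: 14.27
position: [0.4707, 0.0957, 0.2531]
orientation: [0.987, 0.162, -0.001, -0.0]
wrist_force: [-0.4, -0.7, -0.0]
finger_gap: 0.0854
finger_force: 0.0
```

Call:
jog_arm([
  [1,[-0.25,1,-0.4],0],
  [1,[-0.25,1,-0.8],0],
  [1,[-0.25,1,-1],0],
  [1,[-0.25,1,-1],0],
  [1,[-0.25,1,-1],0],
  [1,[-0.25,1,-1],0],
  [1,[-0.1,0.15,-1],0],
  [1,[0,0,-0.8],0],
  [1,[0,0,0],0],
  [1,[0,0,0],0],
])

```text
time: 15.1
position: [0.439, 0.2176, 0.1135]
orientation: [0.987, 0.162, -0.001, 0.0]
wrist_force: [0.0, 0.5, -0.8]
finger_gap: 0.0849
finger_force: 0.0
```

Run:
```python
from m import *
s=optics.snapshot("wrist"); cv2.imwrite("pics/w6.png",s["img"])
o=r.get_obs();print(o["time"],o["position"].round(4))
print(find("cork","wrist",s))
print("cork",blobs(s,(5,60,60),(30,255,255),.008,300))
```

```text
15.15 [0.4396 0.2176 0.1144]
[(0.85, [0.336, 0.1288, 0.0092]), (0.76, [0.5837, 0.1175, 0.0071]), (0.6, [0.4476, 0.2138, 0.0078])]
cork [([134.0, 3.9], 403, [0.5362, 0.3557], 'eqd', np.float64(13.5)), ([502.5, 55.1], 8500, [0.5843, 0.1184], 'eqd', np.float64(66.1)), ([295.5, 197.3], 3406, [0.4469, 0.2168], 'eqd', np.float64(51.2)), ([349.8, 339.9], 3836, [0.3368, 0.1285], 'eqd', np.float64(68.5))]
```

This cork measures 51 mm, so it is the right one. I'll descend and grip it.

Call:
jog_arm([
  [1,[0.35,-0.03,-0.8],0],
  [1,[0,0,-1],0],
  [1,[0,0,-1],0],
  [1,[0,0,-1],0],
  [1,[0,0,-0.9],0],
  [1,[0,0,-0.5],0],
  [1,[0,0,-0.3],0],
  [1,[0,0,-0.15],0],
  [0.6,[0,0,0],0],
  [0.3,[0,0,0],0],
  [0.3,[0,0,0],0],
  [0.3,[0,0,0],0],
], grip_force=25)

```text
time: 16.2
position: [0.447, 0.2172, 0.0024]
orientation: [0.987, 0.162, 0.001, -0.0]
wrist_force: [-1.1, -0.9, 6.1]
finger_gap: 0.0479
finger_force: 24.7
```

Call:
jog_arm([
  [0.3,[0,0,0],0],
  [0.3,[0,0,0],0],
])

```text
time: 16.37
position: [0.447, 0.2173, 0.0024]
orientation: [0.987, 0.162, 0.001, -0.0]
wrist_force: [-1.0, -1.2, 5.1]
finger_gap: 0.0477
finger_force: 24.7
```

Call:
jog_arm([
  [0.3,[0,0,0.3],0],
  [0.3,[0,0,0.7],0],
  [0.3,[0,0,1],0],
  [0.3,[0,0,1],0],
  [0.3,[0,0,1],0],
  [0.3,[0,0,1],0],
  [0.3,[0,-0.2,1],0],
  [0.3,[0.1,-0.5,1],0],
  [0.3,[0.1,-0.8,1],0],
  [0.3,[0.1,-0.8,1],0],
  [0.3,[0.1,-0.8,1],0],
  [0.3,[0.1,-0.9,1],0],
])

```text
time: 17.37
position: [0.4561, 0.1366, 0.2231]
orientation: [0.987, 0.162, 0.0, -0.0]
wrist_force: [-0.1, 0.6, -0.2]
finger_gap: 0.048
finger_force: 25.8
```

Call:
jog_arm([
  [0.3,[0.2,-1,1],0],
  [0.3,[0.25,-1,0.8],0],
  [0.3,[0.25,-1,0],0],
  [0.3,[0.25,-1,0],0],
  [0.3,[0.25,-1,0],0],
  [0.3,[0.3,-1,0],0],
  [0.3,[0.3,-1,0],0],
  [0.3,[0.3,-1,0],0],
  [0.3,[0.3,-1,0],0],
  [0.3,[0.3,-1,0],0],
  [0.3,[0.3,-1,0],0],
  [0.3,[0.3,-1,0],0],
])

```text
time: 18.37
position: [0.5224, -0.1037, 0.2581]
orientation: [0.987, 0.162, 0.0, 0.0]
wrist_force: [0.6, 1.0, 0.3]
finger_gap: 0.0477
finger_force: 25.8
```

Call:
jog_arm([
  [0.3,[0.2,-0.7,0],0],
  [0.3,[0,-0.5,-0.3],0],
  [0.3,[0,0,-0.8],0],
  [0.3,[0,0,-1],0],
  [0.3,[0,0,-1],0],
  [0.3,[0,0,-1],0],
  [0.3,[0,0,-0.4],0],
  [0.3,[0,0,0],0],
  [0.3,[0,0,0],0],
])

```text
time: 19.12
position: [0.5266, -0.1267, 0.1679]
orientation: [0.987, 0.162, 0.0, 0.0]
wrist_force: [0.4, -0.0, 0.7]
finger_gap: 0.0477
finger_force: 25.9
```

Run:
```python
from chk import *
z=r.get_obs()["position"][2]
s=chk("w7",(5,60,60),(30,255,255),z+.0057)
```

```text
19.1667 [ 0.5269 -0.1269  0.1684] 0.047772490064354245 [-0.2 -0.8  0.1]
blob [([292.0, 283.2], 8377, [0.5273, -0.1272], 'eqd', np.float64(50.8))]
pad pix 290.93042575566193 284.86005480150254
```

Call:
jog_arm([
  [0.3,[0,0,-0.6],0],
  [0.3,[0,0,-0.9],0],
  [0.3,[0,0,-0.9],0],
  [0.3,[0,0,-0.9],0],
  [0.3,[0,0,-0.9],0],
  [0.3,[0,0,-0.6],0],
  [0.3,[0,0,-0.4],0],
  [0.3,[0,0,-0.2],0],
  [0.3,[0,0,-0.1],0],
  [0.3,[0,0,0],0],
  [0.3,[0,0,0],0],
])

```text
time: 20.08
position: [0.5269, -0.127, 0.0581]
orientation: [0.987, 0.162, 0.001, 0.0]
wrist_force: [-0.4, -0.5, -0.6]
finger_gap: 0.048
finger_force: 25.9
```

Call:
jog_arm([
  [0.3,[0,0,-0.05],0],
  [0.3,[0,0,0],0],
  [0.3,[0,0,0],0],
  [0.65,[0,0,0],0],
  [0.75,[0,0,0],0],
  [0.8,[0,0,0],0],
  [0.8,[0,0,0],0],
  [0.8,[0,0,0.3],0],
  [0.8,[0,0,0.7],0],
  [0.9,[0,0,1],0],
  [1,[0,0,1],0],
  [1,[0,0,1],0],
])

```text
time: 21.08
position: [0.5264, -0.1268, 0.1377]
orientation: [0.987, 0.162, 0.0, 0.0]
wrist_force: [-0.2, -1.0, 0.2]
finger_gap: 0.0854
finger_force: 0.0
```

Call:
jog_arm([
  [1,[0,0,1],0],
  [1,[0,0,1],0],
  [1,[0,0,0.3],0],
  [1,[0,0,0],0],
  [1,[0,0,0],0],
])

```text
time: 21.5
position: [0.5262, -0.1267, 0.1817]
orientation: [0.987, 0.162, -0.0, -0.0]
wrist_force: [0.2, -0.2, -0.4]
finger_gap: 0.0855
finger_force: 0.0
```

Run:
```python
from chk import *
s=chk("w8",(5,60,60),(30,255,255),.062)
print(blobs(s,(100,100,40),(135,255,255),.054,30,(200,100,380,300)))
```

```text
21.55 [ 0.526  -0.1266  0.1812] 0.08568458608354317 [ 1.2  0.2 -0.1]
blob [([292.4, 201.3], 2874, [0.5263, -0.1276], 'eqd', np.float64(50.0))]
pad pix 291.64049537176084 200.9076179504135
[([293.8, 172.8], 74, [0.5473, -0.1218], 'eqd', np.float64(7.9))]
```

Call:
jog_arm([
  [1,[0,0.2,1],0],
  [1,[0,0.6,1],0],
  [1,[0,1,1],0],
  [1,[0,1,1],0],
  [1,[0,1,0],0],
  [1,[0,1,0],0],
  [1,[0,1,0],0],
  [1,[0,1,0],0],
  [1,[0,1,0],0],
  [1,[0,1,0],0],
  [1,[0,1,0],0],
  [1,[0,1,0],0],
])

```text
time: 22.55
position: [0.5261, 0.0902, 0.2608]
orientation: [0.987, 0.162, -0.001, -0.0]
wrist_force: [-0.0, 0.4, -0.8]
finger_gap: 0.0852
finger_force: 0.0
```

Call:
jog_arm([
  [1,[0.1,1,0],0],
  [1,[0.1,1,-0.2],0],
  [1,[0.1,1,-0.5],0],
  [1,[0.15,1,-0.7],0],
  [1,[0.15,1,-0.7],0],
  [1,[0.15,1,-0.7],0],
  [1,[0.15,1,-0.7],0],
  [1,[0.15,1,-0.7],0],
  [1,[0.15,1,-0.7],0],
  [1,[0.15,1,-0.7],0],
  [1,[0.1,1,-0.7],0],
  [1,[0.1,1,-0.5],0],
])

```text
time: 23.55
position: [0.5567, 0.3298, 0.1231]
orientation: [0.987, 0.162, -0.002, 0.0]
wrist_force: [-0.3, 0.5, 0.4]
finger_gap: 0.0856
finger_force: 0.0
```

Call:
jog_arm([
  [1,[0.05,1,-0.3],0],
  [1,[0.05,0.8,0],0],
  [1,[0,0,0],0],
  [1,[0,0,0],0],
])

```text
time: 23.88
position: [0.5589, 0.3654, 0.1187]
orientation: [0.987, 0.162, -0.001, 0.0]
wrist_force: [-0.5, -0.4, 0.1]
finger_gap: 0.0852
finger_force: 0.0
```

Run:
```python
from m import *
s=optics.snapshot("wrist"); cv2.imwrite("pics/w9.png",s["img"])
o=r.get_obs();print(o["time"],o["position"].round(4))
hsv=cv2.cvtColor(s["img"],cv2.COLOR_BGR2HSV);m=cv2.inRange(hsv,(16,100,60),(35,255,255))
cs,_=cv2.findContours(m,cv2.RETR_EXTERNAL,cv2.CHAIN_APPROX_NONE)
for c in cs:
    if cv2.contourArea(c)>1000:
        P=np.array([ray(s,*p[0],.016)[:2] for p in c],np.float32); print(cv2.minEnclosingCircle(P), cv2.fitEllipse(P), cv2.boundingRect(c))
        a=np.zeros_like(m);cv2.drawContours(a,[c],-1,1,-1); g=((hsv[...,1]<90)&(a>0)).astype(np.uint8)
        n,l,st,cc=cv2.connectedComponentsWithStats(g)
        for i in range(1,n):
            if st[i,4]>100: print("spot",st[i],ray(s,*cc[i],.016))
```

```text
23.9333 [0.5591 0.3647 0.1192]
((0.5584235191345215, 0.3649195730686188), 0.027069702744483948) ((0.5582993626594543, 0.3645695149898529), (0.04939403384923935, 0.052877627313137054), 107.92494201660156) (259, 174, 66, 68)
spot [277 197  31  29 720] [0.55677505 0.36395845 0.016     ]
```

Call:
jog_arm([
  [1,[-0.1,-0.05,-0.8],0],
  [1,[0,0,-1],0],
  [1,[0,0,-1],0],
  [1,[0,0,-1],0],
  [1,[0,0,-0.9],0],
  [1,[0,0,-0.6],0],
  [1,[0,0,-0.3],0],
  [1,[0,0,-0.1],0],
  [0.6,[0,0,0],0],
  [0.3,[0,0,0],0],
  [0.3,[0,0,0],0],
  [0.3,[0,0,0],0],
], grip_force=45)

```text
time: 24.93
position: [0.5581, 0.3645, 0.0079]
orientation: [0.987, 0.162, 0.001, -0.0]
wrist_force: [-1.0, -0.6, 4.9]
finger_gap: 0.0474
finger_force: 45.4
```

Call:
jog_arm([
  [0.3,[0,0,0],0],
  [0.3,[0,0,0],0],
])

```text
time: 25.1
position: [0.5581, 0.3645, 0.0079]
orientation: [0.987, 0.162, 0.001, -0.0]
wrist_force: [-2.1, -0.7, 5.4]
finger_gap: 0.047
finger_force: 45.5
```

Call:
jog_arm([
  [0.3,[0,0,0.3],0],
  [0.3,[0,0,0.6],0],
  [0.3,[0,0,0.9],0],
  [0.3,[0,0,1],0],
  [0.3,[0,-0.1,1],0],
  [0.3,[0,-0.3,1],0],
  [0.3,[0,-0.6,1],0],
  [0.3,[0,-0.9,1],0],
  [0.3,[0,-1,1],0],
  [0.3,[-0.1,-1,1],0],
  [0.3,[-0.1,-1,1],0],
  [0.3,[-0.1,-1,1],0],
])

```text
time: 26.1
position: [0.5509, 0.2452, 0.2242]
orientation: [0.987, 0.162, 0.0, -0.0]
wrist_force: [-0.4, 0.2, -2.9]
finger_gap: 0.0472
finger_force: 46.7
```

Call:
jog_arm([
  [0.3,[-0.1,-1,1],0],
  [0.3,[-0.1,-1,0.7],0],
  [0.3,[-0.1,-1,0.3],0],
  [0.3,[-0.1,-1,0],0],
  [0.3,[-0.1,-1,0],0],
  [0.3,[-0.1,-1,0],0],
  [0.3,[-0.1,-1,0],0],
  [0.3,[-0.1,-1,0],0],
  [0.3,[-0.1,-1,0],0],
  [0.3,[-0.1,-1,0],0],
  [0.3,[-0.1,-1,0],0],
  [0.3,[-0.1,-1,0],0],
])

```text
time: 27.1
position: [0.5269, 0.0053, 0.2633]
orientation: [0.987, 0.162, 0.0, 0.0]
wrist_force: [0.3, 0.2, -2.1]
finger_gap: 0.0473
finger_force: 46.7
```

Call:
jog_arm([
  [0.3,[0,-1,0],0],
  [0.3,[0,-1,0],0],
  [0.3,[0,-1,0],0],
  [0.3,[0,-1,0],0],
  [0.3,[0,-0.9,0],0],
  [0.3,[0,-0.5,0],0],
  [0.3,[0,-0.3,-0.4],0],
  [0.3,[0,0,-0.8],0],
  [0.3,[0,0,-1],0],
  [0.3,[0,0,-1],0],
  [0.3,[0,0,0],0],
  [0.3,[0,0,0],0],
])

```text
time: 28.1
position: [0.5272, -0.1071, 0.1981]
orientation: [0.987, 0.162, -0.001, -0.001]
wrist_force: [-0.4, 0.8, -2.3]
finger_gap: 0.0472
finger_force: 47.2
```

```bash
cat > spot.py <<'E'
from m import *
def spot(name,z):
    s=optics.snapshot("wrist"); cv2.imwrite(f"pics/{name}.png",s["img"])
    o=r.get_obs();print(o["time"],o["position"].round(4),o["wrist_force"].round(1))
    hsv=cv2.cvtColor(s["img"],cv2.COLOR_BGR2HSV);m=cv2.inRange(hsv,(16,100,60),(35,255,255))
    cs,_=cv2.findContours(m,cv2.RETR_EXTERNAL,cv2.CHAIN_APPROX_NONE)
    for c in cs:
        if cv2.contourArea(c)>1000:
            a=np.zeros_like(m);cv2.drawContours(a,[c],-1,1,-1); g=((hsv[...,1]<90)&(a>0)).astype(np.uint8)
            n,l,st,cc=cv2.connectedComponentsWithStats(g); print(cv2.boundingRect(c))
            for i in range(1,n):
                if st[i,4]>100: print("spot",st[i],cc[i],ray(s,*cc[i],z))
    return s
E
python3 - <<'E'
from spot import *
spot("w10",r.get_obs()["position"][2]+.008)
E
```

```text
28.15 [ 0.5278 -0.1075  0.1991] [-0.3 -0.1 -1.4]
(3, 245, 64, 55)
(239, 176, 107, 160)
spot [ 266  268   53   46 1899] [292.03949447 290.47867299] [ 0.52594299 -0.10833554  0.20605557]
(31, 0, 79, 81)
```

Call:
jog_arm([
  [0.3,[0.03,-0.5,0],0],
  [0.3,[0,-0.44,-0.4],0],
  [0.3,[0,0,-0.8],0],
  [0.3,[0,0,-0.9],0],
  [0.3,[0,0,-0.9],0],
  [0.3,[0,0,-0.9],0],
  [0.3,[0,0,-0.9],0],
  [0.3,[0,0,-0.8],0],
  [0.3,[0,0,-0.5],0],
  [0.3,[0,0,-0.2],0],
  [0.3,[0,0,0],0],
  [0.3,[0,0,0],0],
])

```text
time: 29.15
position: [0.5285, -0.1271, 0.073]
orientation: [0.987, 0.162, 0.001, 0.0]
wrist_force: [0.6, 0.2, -2.4]
finger_gap: 0.0473
finger_force: 47.4
```

Run:
```python
from spot import *
spot("w11",r.get_obs()["position"][2]+.008)
```

```text
29.2 [ 0.5286 -0.127   0.0732] [-0.4  1.  -2.2]
(239, 225, 107, 110)
spot [ 266  268   53   46 1900] [292.07105263 290.49736842] [ 0.52726787 -0.12827435  0.08097072]
```

Call:
jog_arm([
  [0.3,[0,0.02,-0.07],0],
  [0.3,[0,0,-0.06],0],
  [0.3,[0,0,0],0],
  [0.3,[0,0,0],0],
])

```text
time: 29.53
position: [0.5283, -0.1262, 0.07]
orientation: [0.987, 0.162, 0.0, 0.0]
wrist_force: [0.6, 0.4, -2.1]
finger_gap: 0.0472
finger_force: 47.4
```

Call:
jog_arm([
  [0.3,[0,0,-0.05],0],
  [0.3,[0,0,0],0],
  [0.3,[0,0,0],0],
])

```text
time: 29.78
position: [0.5283, -0.1263, 0.0699]
orientation: [0.987, 0.162, 0.0, 0.0]
wrist_force: [-2.3, 1.2, 7.4]
finger_gap: 0.0476
finger_force: 48.4
```

Call:
jog_arm([
  [0.3,[0,0,0.02],0],
  [0.65,[0,0,0],0],
  [0.75,[0,0,0],0],
  [0.8,[0,0,0],0],
  [0.8,[0,0,0],0],
  [0.8,[0,0,0.3],0],
  [0.8,[0,0,0.7],0],
  [0.9,[0,0,1],0],
  [1,[0,0,1],0],
  [1,[0,0,1],0],
  [1,[0,0,1],0],
  [1,[0,0,1],0],
])

```text
time: 30.78
position: [0.528, -0.1261, 0.1906]
orientation: [0.987, 0.162, 0.0, 0.0]
wrist_force: [0.4, -0.0, 0.4]
finger_gap: 0.0853
finger_force: 0.0
```

Call:
jog_arm([
  [1,[-0.3,0.5,1],0],
  [1,[-0.3,1,0.6],0],
  [1,[-0.3,1,0],0],
  [1,[0,0,0],0],
  [1,[0,0,0],0],
])

```text
time: 31.2
position: [0.5099, -0.0756, 0.2217]
orientation: [0.987, 0.162, 0.0, 0.0]
wrist_force: [-1.1, -0.1, 0.1]
finger_gap: 0.0861
finger_force: 0.0
```

Run:
```python
from spot import *
s=spot("w12",.078)
print("green",blobs(s,(50,100,40),(80,255,255),.056,50))
print("blue",blobs(s,(100,100,40),(135,255,255),.054,30))
```

```text
31.25 [ 0.5101 -0.0763  0.2213] [ 0.7 -0.1  0.1]
(48, 232, 59, 53)
(324, 163, 59, 57)
spot [341 180  27  27 565] [354.0300885  192.98230088] [ 0.52750594 -0.12759953  0.078     ]
(85, 0, 73, 75)
green [([158.5, 179.5], 1629, [0.4762, 0.0427], 'eqd', np.float64(42.8))]
blue [([336.7, 166.8], 53, [0.5404, -0.1096], 'eqd', np.float64(7.6))]
```

View pics/w12.png

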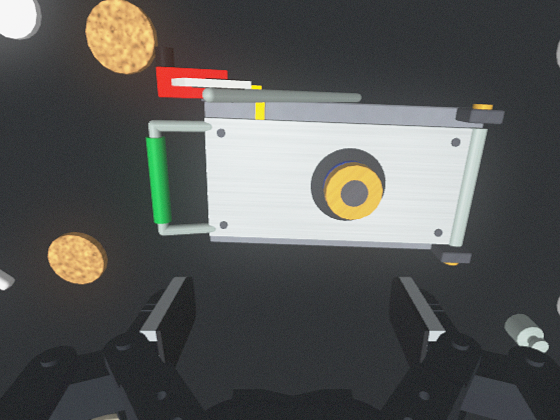

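The stack sits centred with the weight's spot at (354,193). The handle is at about (0.476, 0.043), matching the model. Next I'll work out the index angle by intersecting the camera rays with the arc's plane.

```bash
cat > ang.py <<'E'
from m import *
Y=np.array([-.284,.959,0]);Y/=np.linalg.norm(Y);X=np.array([Y[1],-Y[0],0]);P=np.array([.5266,-.1269,.042]);H=P-.115*Y
def hit(s,u,v,xt):
    K=np.array(s["intrinsics"]);T=np.array(s["cam_to_world"])
    d=np.linalg.inv(K)@[u,v,1]; d=T[:3,:3]@np.array([d[0],-d[1],-d[2]]); o=T[:3,3]
    q=o+d*((xt-(o-H)@X)/(d@X))-H; return q@Y,q[2]
def reg(s,lo,hi,win):
    m=cv2.inRange(cv2.cvtColor(s["img"],cv2.COLOR_BGR2HSV),np.array(lo),np.array(hi)); x0,y0,x1,y1=win
    k=np.zeros_like(m);k[y0:y1,x0:x1]=m[y0:y1,x0:x1]; return k
def run(tag):
    for c,wr in(("scene",(262,140,305,245)),("side",(285,140,320,230))):
        s=optics.snapshot(c);cv2.imwrite(f"pics/{c}_{tag}.png",s["img"])
        for nm,lo,hi,x in(("red",(0,130,70),(6,255,255),.088),("red2",(172,130,70),(180,255,255),.088),("yel",(20,110,80),(38,255,255),.078)):
            k=reg(s,lo,hi,wr); ys,xs=np.where(k)
            if len(xs)<5: continue
            q=np.array([hit(s,u,v,x) for u,v in zip(xs,ys)]); m=q.mean(0)
            i=np.argmin(np.hypot(*q.T)) 
            print(c,nm,len(xs),(xs.mean().round(1),ys.mean().round(1)),"mean yz",m.round(4),"r",np.hypot(*m).round(4),"ang",np.arctan2(m[1],m[0]).round(4),"rmin..max",np.hypot(*q.T).min().round(3),np.hypot(*q.T).max().round(3))
E
python3 - <<'E'
from ang import *
run("a"); o=r.get_obs(); print(o["time"],o["position"].round(4))
E
```

```text
scene red 65 (np.float64(283.0), np.float64(214.6)) mean yz [0.2432 0.0639] r 0.2515 ang 0.2569 rmin..max 0.226 0.277
scene yel 55 (np.float64(271.1), np.float64(228.8)) mean yz [0.2076 0.004 ] r 0.2077 ang 0.0193 rmin..max 0.197 0.224
side red 60 (np.float64(298.8), np.float64(181.3)) mean yz [0.2517 0.0536] r 0.2574 ang 0.2098 rmin..max 0.224 0.287
side yel 105 (np.float64(299.2), np.float64(214.5)) mean yz [ 0.2234 -0.0285] r 0.2252 ang -0.1269 rmin..max 0.18 0.34
31.35 [ 0.5103 -0.0768  0.2209]
```

Call:
jog_arm([
  [0.45,[-0.3,0.9,0],-0.2],
  [0.45,[-0.3,1,0],-0.2],
  [0.45,[-0.3,1,0],0],
  [0.45,[-0.3,1,0],0],
  [0.45,[-0.3,1,0],0],
  [0.45,[-0.2,1,-0.3],0],
  [0.45,[0,0.07,-0.8],0],
  [0.45,[0,0,-1],0],
  [0.45,[0,0,-1],0],
  [0.45,[0,0,-0.9],0],
  [0.45,[0,0,0],0],
  [0.45,[0,0,0],0],
], grip_force=30)

```text
time: 32.35
position: [0.4762, 0.0427, 0.1408]
orientation: [0.99, 0.144, -0.001, -0.0]
wrist_force: [0.5, -0.7, 0.9]
finger_gap: 0.0382
finger_force: 0.0
```

Run:
```python
from m import *
s=optics.snapshot("wrist"); cv2.imwrite("pics/w13.png",s["img"])
o=r.get_obs();print(o["time"],o["position"].round(4),o["orientation"].round(4),o["finger_gap"])
print("green",blobs(s,(50,100,40),(80,255,255),.056,50))
```

```text
32.4 [0.4767 0.0427 0.1417] [9.896e-01 1.441e-01 2.000e-04 1.000e-04] 0.03831794778641776
green [([291.1, 215.3], 2515, [0.4761, 0.0427], 'eqd', np.float64(41.4))]
```

View pics/w13.png

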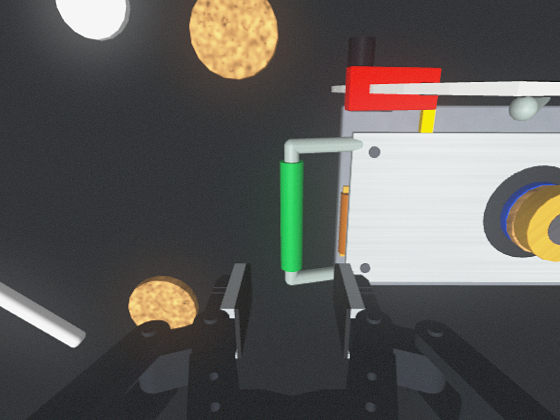

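The fingers straddle the green bar symmetrically, with the bar at (291,215). I'll descend and close.

Call:
jog_arm([
  [0.45,[0,0,-0.7],0],
  [0.45,[0,0,-0.9],0],
  [0.45,[0,0,-0.9],0],
  [0.45,[0,0,-0.9],0],
  [0.45,[0,0,-0.8],0],
  [0.45,[0,0,-0.6],0],
  [0.45,[0,0,-0.4],0],
  [0.45,[0,0,-0.1],0],
  [0.45,[0,0,0],0],
])

```text
time: 33.15
position: [0.4766, 0.043, 0.0355]
orientation: [0.99, 0.144, 0.0, 0.0]
wrist_force: [-0.5, 0.4, -0.3]
finger_gap: 0.0385
finger_force: 0.0
```

Call:
jog_arm([
  [0.3,[0,0,0],0],
  [0.2,[0,0,0],0],
  [0.1,[0,0,0],0],
  [0.1,[0,0,0],0],
  [0.1,[0,0,0],0],
  [0.1,[0,0,0],0],
])

```text
time: 33.65
position: [0.4765, 0.0435, 0.036]
orientation: [0.99, 0.144, 0.001, -0.0]
wrist_force: [-0.9, 3.7, 6.6]
finger_gap: 0.0148
finger_force: 29.4
```

Call:
jog_arm([
  [0.1,[0.002,-0.005,0.06],0],
  [0.1,[0.002,-0.005,0.1],0],
  [0.1,[0.003,-0.01,0.15],0],
  [0.1,[0.003,-0.01,0.17],0],
  [0.1,[0.004,-0.013,0.17],0],
  [0.1,[0.004,-0.015,0.17],0],
  [0.1,[0.005,-0.017,0.17],0],
  [0.1,[0.005,-0.018,0.17],0],
  [0.1,[0.005,-0.02,0.17],0],
  [0.1,[0.006,-0.02,0.17],0],
  [0.1,[0.006,-0.02,0.15],0],
  [0.1,[0.005,-0.017,0.09],0],
])

```text
time: 34.65
position: [0.4774, 0.0403, 0.0702]
orientation: [0.99, 0.144, 0.0, -0.001]
wrist_force: [3.5, 5.7, -4.5]
finger_gap: 0.0151
finger_force: 29.3
```

Run:
```python
from ang import *
run("b"); o=r.get_obs(); print(o["time"],o["position"].round(4),o["wrist_force"].round(1))
s=optics.snapshot("wrist"); cv2.imwrite("pics/w14.png",s["img"])
```

```text
scene red 70 (np.float64(283.5), np.float64(214.6)) mean yz [0.2444 0.0642] r 0.2527 ang 0.257 rmin..max 0.226 0.28
scene yel 54 (np.float64(270.3), np.float64(220.8)) mean yz [0.2056 0.0281] r 0.2076 ang 0.136 rmin..max 0.195 0.222
side red 61 (np.float64(299.0), np.float64(181.5)) mean yz [0.2505 0.0538] r 0.2562 ang 0.2116 rmin..max 0.224 0.287
side yel 140 (np.float64(297.6), np.float64(212.4)) mean yz [ 0.2338 -0.0291] r 0.2356 ang -0.1236 rmin..max 0.181 0.336
34.75 [0.4773 0.0403 0.0701] [ 2.1  5.8 -3.4]
```

Call:
jog_arm([
  [0.1,[0.005,-0.015,0.06],0],
  [0.1,[0.005,-0.017,0.1],0],
  [0.1,[0.007,-0.02,0.14],0],
  [0.1,[0.008,-0.023,0.14],0],
  [0.1,[0.008,-0.025,0.14],0],
  [0.1,[0.008,-0.027,0.14],0],
  [0.1,[0.008,-0.027,0.14],0],
  [0.1,[0.008,-0.027,0.14],0],
  [0.1,[0.008,-0.027,0.14],0],
  [0.1,[0.008,-0.025,0.13],0],
  [0.1,[0.007,-0.02,0.1],0],
  [0.1,[0.005,-0.015,0.06],0],
])

```text
time: 35.8
position: [0.479, 0.0348, 0.0987]
orientation: [0.99, 0.144, 0.0, -0.0]
wrist_force: [2.9, 5.9, -3.5]
finger_gap: 0.0148
finger_force: 29.3
```

Run:
```python
from ang import *
run("c"); o=r.get_obs(); print(o["time"],o["position"].round(4),o["wrist_force"].round(1))
im=cv2.imread("pics/scene_c.png")[170:250,215:335]; a=cv2.resize(im,None,fx=5,fy=5,interpolation=cv2.INTER_CUBIC)
cv2.imwrite("pics/c_z.png",a)
```

```text
scene red 72 (np.float64(283.5), np.float64(214.3)) mean yz [0.2443 0.0651] r 0.2528 ang 0.2602 rmin..max 0.225 0.28
scene red2 5 (np.float64(289.8), np.float64(215.8)) mean yz [0.2606 0.0655] r 0.2687 ang 0.2461 rmin..max 0.261 0.275
scene yel 46 (np.float64(268.6), np.float64(213.8)) mean yz [0.2011 0.0478] r 0.2067 ang 0.2334 rmin..max 0.196 0.216
side red 62 (np.float64(298.9), np.float64(181.5)) mean yz [0.2508 0.0537] r 0.2565 ang 0.2108 rmin..max 0.224 0.287
side yel 153 (np.float64(297.7), np.float64(208.6)) mean yz [ 0.2341 -0.0178] r 0.2348 ang -0.076 rmin..max 0.185 0.333
35.9 [0.479  0.0348 0.0987] [ 2.7  5.  -3.5]
```

View pics/c_z.png

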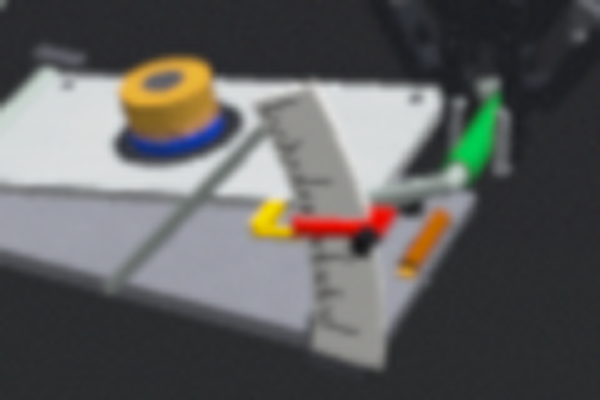

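The pointer at (270,220 in the crop) nearly meets the red tip at (293,226), roughly 0.02 rad short, and the stack is intact. One small final lift.

Call:
jog_arm([
  [0.1,[0.003,-0.01,0.04],0],
  [0.1,[0.005,-0.015,0.07],0],
  [0.1,[0.005,-0.015,0.08],0],
  [0.1,[0.005,-0.01,0.06],0],
  [0.1,[0.002,-0.005,0.02],0],
  [0.1,[0,0,0],0],
  [0.1,[0,0,0],0],
  [0.1,[0,0,0],0],
  [0.1,[0,0,0],0],
  [0.1,[0,0,0],0],
  [0.1,[0,0,0],0],
  [0.1,[0,0,0],0],
])

```text
time: 36.9
position: [0.4794, 0.0335, 0.104]
orientation: [0.99, 0.144, 0.0, -0.0]
wrist_force: [2.4, 4.5, -2.2]
finger_gap: 0.015
finger_force: 29.3
```

Run:
```python
from ang import *
run("d"); o=r.get_obs(); print(o["time"],o["position"].round(4),o["wrist_force"].round(1),o["finger_force"])
s=optics.snapshot("wrist")
a=cv2.resize(cv2.imread("pics/scene_d.png")[170:250,215:335],(600,400),interpolation=cv2.INTER_CUBIC)
b=cv2.resize(cv2.imread("pics/side_d.png")[150:250,235:335],(400,400),interpolation=cv2.INTER_CUBIC)
cv2.imwrite("pics/d_z.png",cv2.resize(np.hstack([a,b]),(800,320)))
```

```text
scene red 70 (np.float64(283.2), np.float64(214.5)) mean yz [0.2437 0.0643] r 0.252 ang 0.258 rmin..max 0.226 0.28
scene red2 6 (np.float64(290.3), np.float64(214.2)) mean yz [0.2619 0.0705] r 0.2712 ang 0.263 rmin..max 0.261 0.278
scene yel 45 (np.float64(268.3), np.float64(212.4)) mean yz [0.2004 0.0518] r 0.207 ang 0.2529 rmin..max 0.196 0.217
side red 58 (np.float64(298.8), np.float64(181.2)) mean yz [0.2517 0.0539] r 0.2574 ang 0.2111 rmin..max 0.224 0.287
side yel 149 (np.float64(297.6), np.float64(208.2)) mean yz [ 0.2348 -0.0168] r 0.2354 ang -0.0715 rmin..max 0.187 0.333
37.0 [0.4794 0.0335 0.104 ] [ 3.1  4.  -3.4] 29.311120212078094
```

View pics/d_z.png

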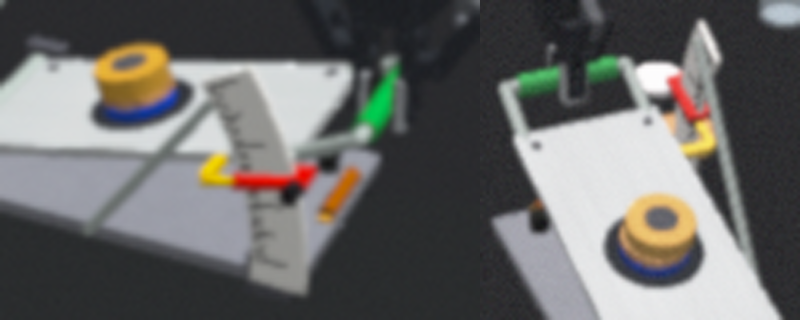

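In both views the yellow pointer meets the red tip, at (235,180) in the left crop. The stack is square on the patch and the plane is borne by the grip. Handing in.

```bash
python3 -c "
from rig import r
print(r.job_done())"
```

```text
the job is handed in; nothing more can be done
None
```

I stacked the rubber, cork and brass weight on the patch, raised the plane until its pointer met the red index, and handed the job in at about 37 s with the gripper still holding the handle; the hand-in returned no verdict.

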